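Restock a gated dispenser lane

ROBOT

A 6-joint arm with a two-finger parallel gripper is mounted at the origin on the work surface. World frame = base frame: x ahead of the robot, y to its left, z up, the work surface at z = 0. Lengths are in mm, angles in rad, forces in N, time in s.
With the tool pointing down it reaches from about 350 to 775 mm from the base axis. Payload 7.3 kg.
Tool frame: the origin (TCP) lies on the centre line of the jaws, within the pads' length; the fingertips stand bot.tip_reach ahead of it and the grasp point (between the pads) lies 6 mm ahead of it (bot.tip_reach is the distance from the TCP to the fingertips, in mm); z points along the fingers, y is the direction in which the jaws open and shut (so a half turn about z gives the same grasp; the last joint's range is limited). The gripper opens to 92 mm and grips with 3 to 60 N. Pads are 19 mm wide; open, the fingers measure 130 mm over their backs; the gripper's body (75 mm by 190 mm) begins 47 mm behind the grasp point.
Start: joints at [-1.44, 0.342, 1.524, -0, 1.275, -0.146], TCP at [143.493, -505.027, 251.741] pointing down, gripper open.
Joint ranges: [-2.53, 2.53], [-0.77, 2.02], [0.04, 2.7], [-1, 4.14], [0.28, 2.66], [-3.11, 3.11]. Speed limits (rad/s): [2.57, 2.57, 3.14, 3.14, 3.14, 3.14].

INTERFACE

Orientations are given as [roll, pitch, yaw] about the fixed x, y, z axes, in that order (R = Rz(yaw) Ry(pitch) Rx(roll)).
In Python, from plant import bot gives the robot as it stands.
- The arm moves only by the tool step_arm, never from a script. Its argument "deltas" is a list of rows, each a list of 6 numbers: the shift along the tool's x, y, z in mm, then the turn, a rotation vector about the tool's x, y, z in rad. A call has 1 to 5 rows; each row is the pose to reach, as a shift and turn from the pose commanded when the call began, along the tool's axes at that moment; what a row does not reach only later rows make up. A row lasts 1/12 s, in which the tool goes at most 41.7 mm and 7.16 degrees, less where a joint would pass 70% of its speed; a pose out of reach is approached as far as the arm can. A call with a gripper value outside its range is refused whole. "fingers" is the finger opening in mm, from 0 to 91.8, set as the call begins (left out, the last holds). The fingers move at their own pace and stop on an object; the grip force is fixed at half the most. Time passes only in rows, so rows that repeat a pose let the fingers close. It gives the time, the measured TCP pose, the force and the opening at its end, in the units of the state.
- bot.get_obs(): the state, without advancing time (a new reading comes with each control period).
- bot.capture(name): name is "side" or "top" or "wrist"; returns a dict with "color" (384x512x3 uint8, red, green, blue), "fx", "fy", "cx", "cy" (pixels), "k1" (the pictures are not rectified: a ray, as slopes to the right and down, at radius r is drawn at 1 + k1 r^2 times it, then the intrinsics apply), "R" (3x3) and "t" (3): a world point X has camera coordinates R X + t. Camera axes: x right, y down, z forward; pixel columns grow to the right and rows downward; lengths in mm; the calibration is good to about 2 mm. A picture is of the moment at which its call begins. There is no depth.
- bot.close_job(): hands the job in, once; it reports no verdict.
Trained networks look in a picture, given as the dict that the camera call returned (one of the last four; its "shot" number tells which), for a name from the list of things; names that differ only in an ending like _2 or _b are one class to them, and where a whole thing is asked for, a point or a joint stands for the part that bears it (a point fixed in the world has none). Each returns a list of dicts, best first, with "p" (0 to 1); they miss things now and then, are a little off and sometimes report something else, mostly with a low value. They report only what shows in the picture. A call takes as long as a camera call.
- bot.boxes_of(query, picture): "rect" ([centre column, centre row, width, height] in pixels, round what is visible of it).
The state is a dict: "time": time; "joint_positions": joint angles; "dq": joint speeds; "tau": joint torques, N m; "tool_pos": TCP position; "tcp_rot": TCP orientation; "contact_force": force on the tool from outside, world axes, zero at the start; "moment": the same for the moment, N m; "grip_width": finger opening in mm.
Only numpy, scipy, OpenCV 4.12 (cv2) and the standard library are available. Lean on these libraries where they do the work, as an engineer would, in place of code of your own. Each camera call takes 0.05 s, during which the arm holds its last target. There are 200 camera calls.

TASK

Load the orange-capped bottle into the dispenser lane: stand it before the mouth, push it in upright through the yellow spring gate and slide it along the counter until you feel it meet the hidden follower, then push that back about a centimetre (no less than half, no more than one and a half). Let go and draw clear upward, so that the bottle stays standing in the lane with the gate swung shut behind it. Go gently, without ramming the bottle against the lane, and leave the other goods where they are.

Things in the scene. Friction and masses are not known exactly. Their poses are not given: they have to be found in the camera images.
- bottle_mid (a point): the bottle with the ORANGE cap, upright and loose on the counter, 0.15 to 0.3 kg. Round black body 52 mm in diameter and 75 mm high, sloping shoulder up to 80 mm, then a plain round cap 28 mm in diameter from 80 to 126 mm above its foot. Hold it by the cap, about 110 mm above the foot: only the cap stays above the lane's roof. Point on its axis 63 mm above the foot; z to the cap.
- bottle: the same bottle; origin at the centre of its foot, z to the cap
- blue_bottle_mid (a point): a bottle of the same shape with a BLUE cap, to be left alone; point on its axis 63 mm above its foot
- white_bottle_mid (a point): a bottle of the same shape with a WHITE cap, to be left alone; point on its axis 63 mm above its foot
- rack: the dispenser lane, fixed: a straight grey channel with no floor (the bottle slides on the counter). Origin on the counter, mid-lane at the gate line; +x runs into the lane, z up. Walls 82 mm high, inner faces at y = -30 and +30 mm (+39 beside the gate), x = 0 to 235 mm, then an end wall. Guide plates 60 mm high flare out from the gate line to about 105 mm apart at x = -49 mm.
- slot (a point): middle of the near end of the slot in the lane's roof, on the roof's top: 32 mm past the gate line, 86 mm above the counter; axes as the lane's. Two black roof strips 4 mm thick (underside 82 mm up) run from here to the lane's far end, with a 38 mm wide slot between: the cap passes along the slot, the body slides underneath, so a bottle can come in only through the gate.
- gate (a joint): the yellow spring gate across the lane's mouth, 4 mm thick, 36 to 79 mm above the counter; upright hinge at x = 0, y = 34 mm of the lane, free edge 46 mm from it. Rad: 0 shut, up to 1.5 swung into the lane; opens only inward. A spring shuts it (1.5 N at the edge, 4 N wide open). The bottle can push and hold it open; it shuts behind the bottle once its axis is over 66 mm past the gate line.
- follower (a joint): how far the follower has been pushed back (lane +x) from its start, m; 0 to 0.03. A pair of coupled black pads hidden under the roof strips, one each side; they meet the bottle's body 57 to 75 mm above the counter. Where it starts is not given and differs each time: the bottle meets it with its axis 85 to 145 mm past the gate line. Held by friction: gives at about 4 N, 5 N after 1 cm, and stays where it is left.
- spray: a spray can, 54 mm in diameter, 160 mm tall, bystander to be left alone; origin at the centre of its underside
- wash: a white wash bottle, 72 mm in diameter, 200 mm tall, bystander to be left alone; origin at the centre of its underside
- polish: a polish jar, 80 mm in diameter, 70 mm tall, bystander to be left alone; origin at the centre of its underside
- carton: a closed carton, 90 x 130 x 80 mm, bystander to be left alone; origin at the centre of its underside
- driver: a screwdriver lying flat, bystander to be left alone; origin at the centre of its underside

How it is judged (in metres and radians):
On the way, in this order (a step that is already met when the one before it is completed fails the run):
1. the bottle holds the gate open in the mouth of the lane (value of joint gate above 0.6 rad and x of bottle_mid in the frame of rack between -0.01 and 0.066 m and y of bottle_mid in the frame of rack between -0.012 and 0.012 m and z of bottle_mid in the frame of rack below 0.075 m), for 0.1 s.
2. the bottle, in the lane, has pushed the follower back by at least 5 mm (value of joint follower above 0.005 m and x of bottle_mid in the frame of rack between 0.066 and 0.18 m and y of bottle_mid in the frame of rack between -0.008 and 0.008 m and z of bottle_mid in the frame of rack below 0.068 m and angle between bottle_mid's own z axis and vertical below 0.1 rad), for 0.1 s.
At the end, for the whole second after the job is handed in: The orange-capped bottle stands still and upright (within 0.1 rad) on the counter in the lane, its axis 66 to 180 mm past the gate line and within 8 mm of the lane's middle; the follower has been pushed back 5 to 15 mm; the gate is shut (below 0.06 rad) (all of step 2 and value of joint gate below 0.06 rad and value of joint follower below 0.015 m and linear speed of bottle below 0.01 m/s); the robot touches nothing.
It fails at once if the follower is shoved back more than 15 mm (value of joint follower above 0.015 m).
It fails at once if the bottle is pressed against the lane or its gate with more than 22 N (contact force between bottle and rack above 22 N).
It fails at once if other goods on the counter are moved by more than 15 mm (distance of any of blue_bottle_mid, white_bottle_mid, spray, wash, polish, carton, driver from where it was at the start of the episode above 0.015 m).
It also fails if it takes over 64 s, if anything falls off the work surface, if the arm or the gripper's body presses on something with over 40 N, if the wrist force passes 120 N, or if a joint passes its speed limit or range.

## Working session

There is one attempt and no reset: what is moved stays moved. The work goes in short steps, Python scripts to look and compute and a tool call to move; the robot and the scene stay as the last step left them, time stands still between calls to the robot, and variables do not carry over. Pictures are saved under pics/ and viewed, about 8 in all and at most 12, crops included, and the job is handed in when it is done.

Besides the shell and the picture viewer there is one more tool, called as a command line: name --pt "numbers of a row" for each row, then --argument value for the rest. step_arm: Moves the arm, as the interface text tells. Its arguments: {"type":"object","properties":{"deltas":{"type":"array"},"fingers":{"type":"number"}},"required":["deltas"]}

```bash
mkdir -p pics; ls
cat > h.py <<'E'
import numpy as np, cv2
from plant import bot
def cap(n,save=None):
    p=bot.capture(n)
    if save: cv2.imwrite('pics/'+save,p['color'][:,:,::-1])
    return p
def ray(p,u,v):
    xd=np.array([(u-p['cx'])/p['fx'],(v-p['cy'])/p['fy']]);x=xd.copy()
    for _ in range(20): x=xd/(1+p['k1']*(x@x))
    R=np.array(p['R']);t=np.array(p['t'])
    return -R.T@t, R.T@np.array([x[0],x[1],1])
def onz(p,u,v,z):
    o,d=ray(p,u,v); return o+d*(z-o[2])/d[2]
def proj(p,X):
    c=np.array(p['R'])@np.array(X,float)+np.array(p['t']);x=c[:2]/c[2]
    x=x*(1+p['k1']*(x@x)); return x*[p['fx'],p['fy']]+[p['cx'],p['cy']]
def tri(obs):
    A=np.zeros((3,3));b=np.zeros(3)
    for p,u,v in obs:
        o,d=ray(p,u,v);d/=np.linalg.norm(d);M=np.eye(3)-np.outer(d,d);A+=M;b+=M@o
    return np.linalg.solve(A,b)
E
python3 - <<'E'
from h import *
print(bot.get_obs()['time'],bot.tip_reach,bot.get_obs()['tcp_rot'])
ims=[]
for n in ['side','top','wrist']:
    p=cap(n,n+'0.png'); ims.append(p['color'])
    o=-np.array(p['R']).T@p['t'];print(n,o.round(0),(np.array(p['R'])[2]).round(2),p['fx'],p['k1'])
    for q in ['bottle','bottle_mid','blue_bottle_mid','white_bottle_mid','rack','gate','follower','spray','wash','carton','polish']:
        r=bot.boxes_of(q,p); print(' ',q,[(np.round(a['rect']).tolist(),round(a['p'],2)) for a in r[:2]])
E
```

```text
pics
0.0 25.0 [-3.14003504e+00 -2.39559036e-04  2.76771978e-01]
side [ 37. 846. 929.] [ 0.39 -0.65 -0.65] 456.83711433369194 -0.08580902753334624
  bottle [([292.0, 168.0, 23.0, 39.0], 0.96), ([264.0, 200.0, 13.0, 17.0], 0.57)]
  bottle_mid [([295.0, 170.0, 17.0, 42.0], 0.85)]
  blue_bottle_mid [([335.0, 155.0, 16.0, 37.0], 0.65)]
  white_bottle_mid []
  rack [([238.0, 227.0, 97.0, 85.0], 0.88), ([258.0, 355.0, 75.0, 41.0], 0.25)]
  gate [([302.0, 143.0, 14.0, 38.0], 0.16)]
  follower [([229.0, 218.0, 7.0, 7.0], 0.35)]
  spray [([233.0, 145.0, 16.0, 44.0], 0.74)]
  wash [([258.0, 126.0, 23.0, 59.0], 0.89)]
  carton []
  polish [([371.0, 150.0, 7.0, 24.0], 0.42)]
top [ 397.  -32. 1248.] [ 0.11  0.01 -0.99] 395.53292536933867 -0.08325671266080682
  bottle [([317.0, 194.0, 17.0, 22.0], 0.81)]
  bottle_mid [([316.0, 197.0, 23.0, 18.0], 0.85)]
  blue_bottle_mid [([126.0, 271.0, 50.0, 29.0], 0.67), ([361.0, 217.0, 23.0, 20.0], 0.57)]
  white_bottle_mid [([361.0, 178.0, 29.0, 18.0], 0.64), ([346.0, 132.0, 31.0, 34.0], 0.37)]
  rack [([221.0, 189.0, 102.0, 49.0], 0.68)]
  gate []
  follower [([395.0, 258.0, 23.0, 25.0], 0.61)]
  spray [([305.0, 120.0, 19.0, 32.0], 0.6)]
  wash [([348.0, 131.0, 29.0, 32.0], 0.79)]
  carton [([244.0, 121.0, 49.0, 40.0], 0.82)]
  polish [([397.0, 256.0, 27.0, 25.0], 0.71)]
wrist [ 210. -487.  385.] [-0.25 -0.07 -0.97] 317.3959336203517 -0.0582413605858811
  bottle []
  bottle_mid []
  blue_bottle_mid []
  white_bottle_mid []
  rack []
  gate []
  follower []
  spray []
  wash []
  carton []
  polish [([257.0, 19.0, 77.0, 38.0], 0.63)]
```

```bash
python3 -c "
import cv2,numpy as np
a=[cv2.imread('pics/%s0.png'%n) for n in('side','top')]
cv2.imwrite('pics/a.png',cv2.resize(a[0],(800,600)));cv2.imwrite('pics/b.png',cv2.resize(a[1],(800,600)))"
```

```text
(no output)
```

View pics/a.png

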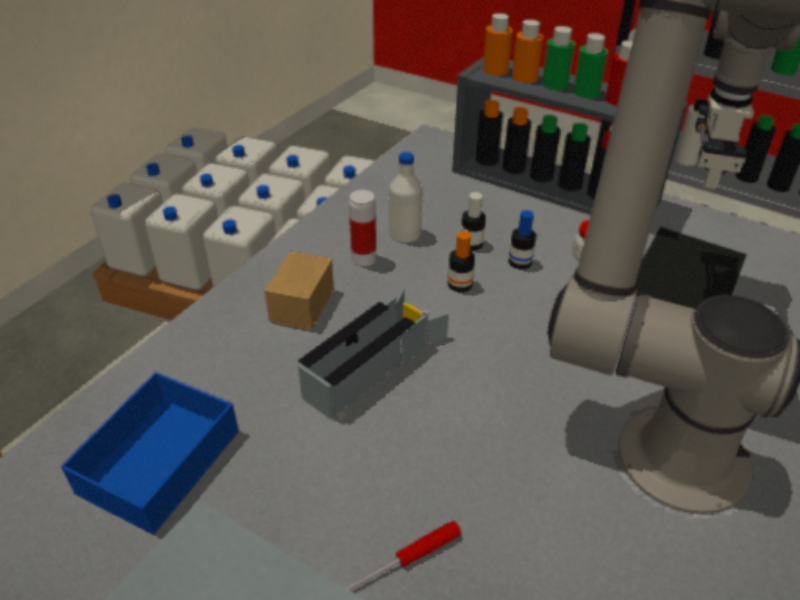

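View pics/b.png

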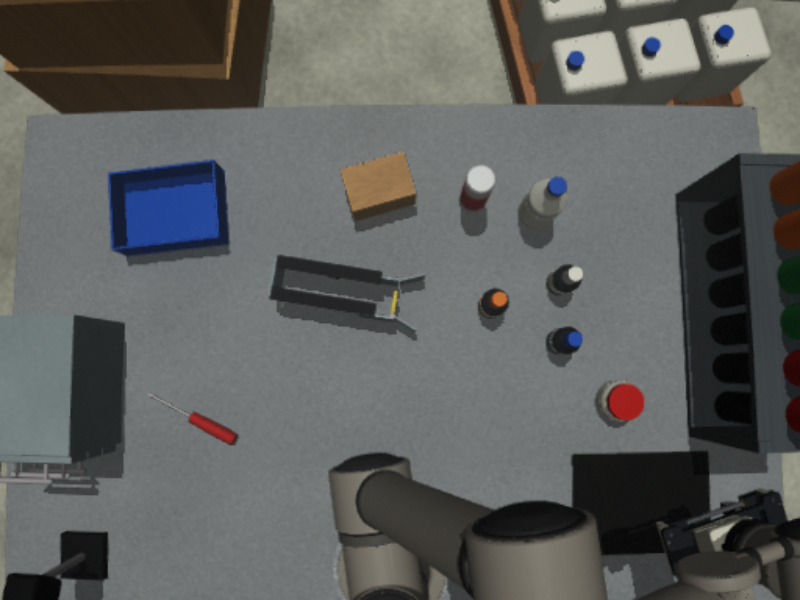

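The side view shows the orange bottle at about (461,262) in the 800x600 picture, with the rack's mouth to its left at (410,315). The top view shows the cap at (500,299), the yellow gate at (396,303), and the lane running left (+y) to about (275,280).

Run:
```python
from h import *
pt=cap('top');ps=cap('side')
def blob(p,lo,hi,win):
    h=cv2.cvtColor(p['color'],cv2.COLOR_RGB2HSV);m=cv2.inRange(h,lo,hi);w=np.zeros_like(m);x0,y0,x1,y1=win;w[y0:y1,x0:x1]=m[y0:y1,x0:x1]
    n,l,s,c=cv2.connectedComponentsWithStats(w);i=1+np.argmax(s[1:,4]);return c[i],s[i]
ct,st=blob(pt,(3,120,80),(20,255,255),(300,175,340,210));cs,ss=blob(ps,(3,120,80),(20,255,255),(280,140,315,170))
print(ct,st,cs,ss); print('top z126',onz(pt,*ct,126), 'z115',onz(pt,*ct,115));print('tri',tri([(pt,*ct),(ps,*cs)]))
for n,u,v in [('white',575,274),('blue',575,340)]: print(n,onz(pt,u/1.5625,v/1.5625,126))
print('gate',onz(pt,396/1.5625,303/1.5625,79)); print('rack far',onz(pt,275/1.5625,280/1.5625,84))
print('spray',onz(pt,481/1.5625,178/1.5625,160),'wash',onz(pt,557/1.5625,186/1.5625,200))
a=cv2.resize(pt['color'][150:220,165:340],None,fx=4.5,fy=4.5,interpolation=cv2.INTER_CUBIC)
b=cv2.resize(ps['color'][140:290,180:330],None,fx=3.9,fy=3.9,interpolation=cv2.INTER_CUBIC)
c=np.zeros((600,800,3),np.uint8);c[:a.shape[0],:a.shape[1]]=a
cv2.imwrite('pics/c.png',c[:320,:,::-1]);cv2.imwrite('pics/d.png',b[:,:,::-1])
```

```text
[319.13414634 190.84146341] [314 186  11  10  82] [296.0137931  155.65517241] [292 148  10  17 145]
top z126 [ 519.33429476 -205.30204649  126.        ] z115 [ 520.53068666 -207.00256745  115.        ]
tri [ 522.93261023 -209.10787075   99.45241619]
white [ 562.69284508 -347.99144391  126.        ]
blue [ 441.20410173 -343.13455453  126.        ]
gate [517.3231401  -16.95817166  79.        ]
rack far [563.39704007 213.73541802  84.        ]
spray [ 735.5600264  -174.43351001  160.        ] wash [ 707.91549691 -302.41381283  200.        ]
```

View pics/c.png

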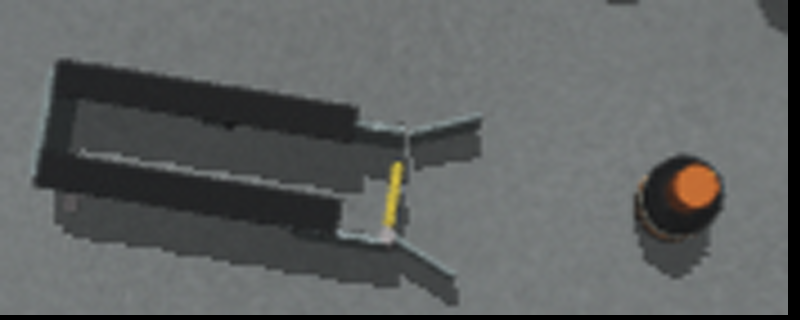

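The crop shows the lane with black roof strips, the gate hinge at the lower side (world -x), and the flared mouth facing the bottle. The lane is tilted slightly. Next I hover the wrist camera so it sees both the mouth and the bottle.

step_arm --pt "29 -23 0 0 0 0" --pt "58 -45 0 0 0 0" --pt "87 -68 0 0 0 0" --pt "116 -90 0 0 0 0" --pt "145 -113 0 0 0 0"

```text
time: 2.32
tool_pos: [252.7, -355.4, 251.8]
tcp_rot: [3.141, -0.0, 0.276]
contact_force: [0.4, -0.2, 0.4]
grip_width: 91.8
```

step_arm --pt "29 -23 0 0 0 0" --pt "58 -45 0 0 0 0" --pt "87 -68 0 0 0 0" --pt "116 -90 0 0 0 0" --pt "145 -113 0 0 0 0"

```text
time: 2.73
tool_pos: [361.5, -206.9, 252.0]
tcp_rot: [3.141, -0.0, 0.277]
contact_force: [-0.5, -0.4, -0.0]
grip_width: 92.0
```

step_arm --pt "29 -23 0 0 0 0.1" --pt "58 -45 0 0 0 0.2" --pt "87 -68 0 0 0 0.3" --pt "116 -90 0 0 0 0.4" --pt "145 -113 0 0 0 0.46"

```text
time: 3.15
tool_pos: [470.1, -58.5, 251.9]
tcp_rot: [3.141, -0.001, -0.189]
contact_force: [0.4, -1.2, 0.4]
grip_width: 91.8
```

Run:
```python
from h import *
p=cap('wrist','w1.png');o=bot.get_obs();print(o['tool_pos'],o['tcp_rot'],o['contact_force'])
np.save('w1.npy',p,allow_pickle=True)
cv2.imwrite('pics/w1b.png',cv2.resize(p['color'],(800,600),interpolation=cv2.INTER_CUBIC)[:,:,::-1])
```

```text
[473.25212561 -53.49057385 251.95395884] [-3.13805154e+00 -2.83564093e-03 -1.89242024e-01] [ 0.51059635  3.39562753 -0.27848776]
```

View pics/w1b.png

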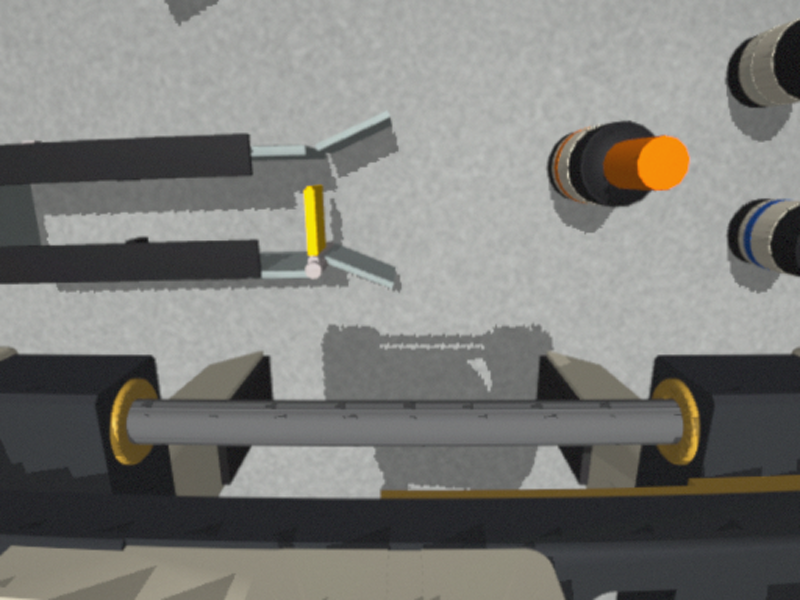

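The wrist view shows the orange cap top at (663,162). The slot's near corners are at (251,173) and (258,240), the gate hinge is at (314,265), and a black follower pad just shows at (137,240).

Run:
```python
from h import *
p=np.load('w1.npy',allow_pickle=True).item();s=1.5625
def w(u,v,z): return onz(p,(u+.5)/s-.5,(v+.5)/s-.5,z)
A=w(251,173,86);B=w(258,240,86);A0=w(2,184,86);B0=w(2,247,86)
print(A,B,np.linalg.norm(A-B));
for P,Q in ((A,A0),(B,B0)): d=Q-P;print('heading',np.degrees(np.arctan2(d[1],d[0])))
AB=B-A;print('from AB',np.degrees(np.arctan2(AB[1],AB[0])-np.pi/2)%360)
# fit from model points
pts=[((32,-19,86),(251,173)),((32,19,86),(258,240)),((0,34,79),(314,262)),((32,-34,86),(249,134)),((32,34,86),(260,277))]
from scipy.optimize import least_squares
def T(q,X): a=q[2];c,s_=np.cos(a),np.sin(a);return np.array([q[0]+c*X[0]-s_*X[1],q[1]+s_*X[0]+c*X[1],X[2]])
slots=[((200,-19,86),A0),((200,19,86),B0)]
def f(q):
    r=[]
    for X,u in pts[:3]: r+=list((T(q,X)-w(*u,X[2]))[:2])
    a=q[2];n=np.array([-np.sin(a),np.cos(a)])
    for y,P in ((-19,A0),(19,B0)): r.append((P[:2]-q[:2])@n-y)
    return np.array(r)
r=least_squares(f,[530,-20,1.38]);q=r.x;print(q,np.degrees(q[2]),r.fun.round(1))
for X,u in pts[3:]: print('edge y',(w(*u,86)[:2]-q[:2])@[-np.sin(q[2]),np.cos(q[2])])
C=w(663,162,126);print('cap',C)
def inv(P): a=q[2];d=P[:2]-q[:2];return [d@[np.cos(a),np.sin(a)],d@[-np.sin(a),np.cos(a)]]
print('cap in rack',inv(C),'follower pad',inv(w(137,240,70)),inv(w(148,240,75)))
np.save('q.npy',q);o=bot.get_obs();print(o['tool_pos'],o['tcp_rot'],o['time'])
```

```text
[555.43263132  16.68766575  86.        ] [516.33778846  22.68581528  86.        ] 39.55230126829115
heading 80.5715024216986
heading 80.2396223729866
from AB 81.27737833059172
[530.06456427 -11.88750323   1.40077356] 80.2584127600736 [-1.2 -0.3  0.4  0.2  0.8  0.1 -0.3  0.3]
edge y -42.163001793196564
edge y 42.25900214621772
cap [ 519.8567774  -203.11230627  126.        ]
cap in rack [np.float64(-190.19472263561548), np.float64(-22.29555319386325)] follower pad [np.float64(115.93856076200241), np.float64(19.426324300626312)] [np.float64(105.94387506145982), np.float64(19.02434302483466)]
[473.25212561 -53.49057385 251.95395884] [-3.13805154e+00 -2.83564093e-03 -1.89242024e-01] 3.2
```

step_arm --pt "0 0 0 0 0 -0.019" --pt "0 0 0 0 0 -0.019" --pt "0 0 0 0 0 -0.019"

```text
time: 3.45
tool_pos: [468.8, -60.6, 251.6]
tcp_rot: [3.141, 0.0, -0.164]
contact_force: [-0.6, 0.3, -0.1]
grip_width: 91.6
```

```bash
cat >> h.py <<'E'
def st(target=None):
    o=bot.get_obs();p=np.array(o['tool_pos']);r=o['tcp_rot'];q=np.load('q.npy');a=q[2];d=p[:2]-q[:2]
    print('t',round(o['time'],2),'tcp',p.round(1),'rot',np.round(r,3),'F',np.round(o['contact_force'],1),'grip',round(o['grip_width'],1),'rack xy',np.round([d@[np.cos(a),np.sin(a)],d@[-np.sin(a),np.cos(a)]],1))
    if target is not None:
        from scipy.spatial.transform import Rotation as R
        print('tool delta',(R.from_euler('xyz',r).as_matrix().T@(np.array(target)-p)).round(1))
E
python3 -c "
from h import *
st([520,-204,252])"
```

```text
t 3.45 tcp [468.8 -60.6 251.6] rot [ 3.141  0.    -0.164] F [-0.6  0.3 -0.1] grip 91.6 rack xy [-58.4  52.1]
tool delta [ 73.9 133.1  -0.4]
```

step_arm --pt "15 27 0 0 0 0" --pt "35 63 0 0 0 0" --pt "55 99 0 0 0 0" --pt "70 126 0 0 0 -0.003" --pt "74 133 0 0 0 -0.006"

```text
time: 3.87
tool_pos: [520.4, -209.3, 251.4]
tcp_rot: [3.14, -0.001, -0.164]
contact_force: [-0.9, 0.9, -0.4]
grip_width: 92.0
```

step_arm --pt "0 0 0 0 0 0" --pt "0 0 0 0 0 0" --pt "0 0 0 0 0 0"

```text
time: 4.12
tool_pos: [519.7, -202.6, 251.8]
tcp_rot: [-3.141, 0.001, -0.159]
contact_force: [-0.2, 0.6, 0.2]
grip_width: 91.9
```

Run:
```python
from h import *
st([520,-204,119]);p=cap('wrist');st([520,-204,119])
np.save('w2.npy',p,allow_pickle=True)
cv2.imwrite('pics/w2b.png',cv2.resize(p['color'],(800,600),interpolation=cv2.INTER_CUBIC)[:,:,::-1])
```

```text
t 4.12 tcp [ 519.7 -202.6  251.8] rot [-3.141e+00  1.000e-03 -1.590e-01] F [-0.2  0.6  0.2] grip 91.9 rack xy [-189.8  -22.1]
tool delta [  0.6   1.4 132.8]
t 4.17 tcp [ 519.9 -202.3  252. ] rot [-3.141  0.    -0.158] F [ 0.1 -0.5  0.8] grip 92.1 rack xy [-189.4  -22.2]
tool delta [  0.4   1.7 133. ]
```

View pics/w2b.png

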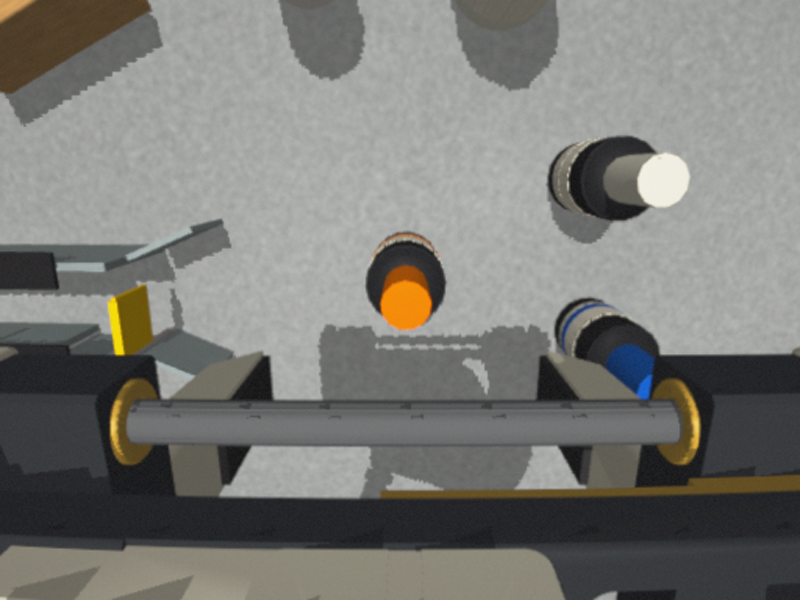

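The view shows the cap top at (406,303), centred between the fingers at about column 405. The upper strip's near corners are at (54,252) and (55,290).

Run:
```python
from h import *
p=np.load('w2.npy',allow_pickle=True).item();s=1.5625
def w(u,v,z): return onz(p,(u+.5)/s-.5,(v+.5)/s-.5,z)
q=np.load('q.npy');a=q[2]
def inv(P): d=P[:2]-q[:2];return np.round([d@[np.cos(a),np.sin(a)],d@[-np.sin(a),np.cos(a)]],1)
print('cap',w(406,303,126));print('strip near (32,-42),(32,-19):',inv(w(54,252,86)),inv(w(55,290,86)))
print('wall joint ~ (0,-30,82)',inv(w(105,265,82)), 'white',w(665,180,126))
st([520,-204,119])
```

```text
cap [ 520.63096552 -203.96379668  126.        ]
strip near (32,-42),(32,-19): [ 29.6 -43. ] [ 33.1 -18.5]
wall joint ~ (0,-30,82) [ -0.3 -34.1] white [ 564.45531765 -346.09963031  126.        ]
t 4.17 tcp [ 519.9 -202.3  252. ] rot [-3.141  0.    -0.158] F [ 0.1 -0.5  0.8] grip 92.1 rack xy [-189.4  -22.2]
tool delta [  0.4   1.7 133. ]
```

step_arm --pt "1 1.5 25 0 0 0.012" --pt "1 1.5 60 0 0 0.012" --pt "1 1.5 95 0 0 0.012" --pt "1 1.5 120 0 0 0.012" --pt "1 1.5 134 0 0 0.012"

```text
time: 4.58
tool_pos: [519.6, -202.8, 115.0]
tcp_rot: [-3.14, 0.004, -0.169]
contact_force: [-0.1, 0.5, 0.2]
grip_width: 91.6
```

step_arm --pt "0 0 0 0 0 0" --pt "0 0 0 0 0 0" --pt "0 0 0 0 0 0"

```text
time: 4.83
tool_pos: [522.1, -204.7, 119.3]
tcp_rot: [3.141, -0.002, -0.169]
contact_force: [0.9, -0.7, 0.2]
grip_width: 91.8
```

step_arm --pt "0 0 0 0 0 0" --pt "0 0 0 0 0 0" --pt "0 0 0 0 0 0" --pt "0 0 0 0 0 0" --pt "0 0 0 0 0 0" --fingers 10

```text
time: 5.25
tool_pos: [521.4, -205.1, 118.1]
tcp_rot: [3.141, -0.001, -0.17]
contact_force: [-0.5, 1.1, -0.6]
grip_width: 63.1
```

step_arm --pt "0 0 0 0 0 0" --pt "0 0 0 0 0 0" --pt "0 0 0 0 0 0" --pt "0 0 0 0 0 0" --pt "0 0 0 0 0 0"

```text
time: 5.67
tool_pos: [521.3, -205.0, 117.7]
tcp_rot: [-3.142, 0.0, -0.17]
contact_force: [0.7, 0.6, -0.0]
grip_width: 29.8
```

Run:
```python
from h import *
q=np.load('q.npy');a=q[2]
def W(x,y,z): return [q[0]+x*np.cos(a)-y*np.sin(a),q[1]+x*np.sin(a)+y*np.cos(a),z]
o=bot.get_obs();st(W(-60,0,o['tool_pos'][2]))
```

```text
t 5.67 tcp [ 521.3 -205.   117.7] rot [-3.142  0.    -0.17 ] F [ 0.7  0.6 -0. ] grip 29.8 rack xy [-191.8  -24. ]
tool delta [ -24.1 -131.8    0. ]
```

step_arm --pt "0 0 0 0 0 0" --pt "0 0 0 0 0 0" --pt "0 0 -1 0 0 0" --pt "0 0 -2 0 0 0" --pt "0 0 -3 0 0 0"

```text
time: 6.08
tool_pos: [521.1, -204.9, 120.5]
tcp_rot: [-3.142, 0.001, -0.17]
contact_force: [-0.0, -0.6, -2.2]
grip_width: 27.7
```

step_arm --pt "-2 -8 0 0 0 0" --pt "-5 -22 0 0 0 0" --pt "-8 -38 0 0 0 0" --pt "-11 -54 0 0 0 0" --pt "-14 -70 0 0 0 0"

```text
time: 6.5
tool_pos: [518.9, -131.6, 120.6]
tcp_rot: [-3.141, 0.001, -0.17]
contact_force: [-0.2, -0.5, -3.8]
grip_width: 27.5
```

step_arm --pt "-3 -16 0 0 0 0" --pt "-6 -32 0 0 0 0" --pt "-8 -46 0 0 0 0" --pt "-9 -57 0 0 0 0" --pt "-10 -62 0 0 0 0"

```text
time: 6.92
tool_pos: [519.7, -68.6, 120.7]
tcp_rot: [-3.141, 0.0, -0.168]
contact_force: [0.6, 0.5, -1.7]
grip_width: 27.5
```

step_arm --pt "0 0 0 0 0 0" --pt "0 0 1 0 0 0" --pt "0 0 2 0 0 0" --pt "0 0 3 0 0 0" --pt "0 0 3 0 0 0"

```text
time: 7.33
tool_pos: [520.1, -71.5, 117.6]
tcp_rot: [3.141, -0.0, -0.171]
contact_force: [-0.1, 0.3, -3.1]
grip_width: 27.6
```

Run:
```python
from h import *
st();p=cap('wrist');st()
np.save('w3.npy',p,allow_pickle=True)
cv2.imwrite('pics/w3b.png',cv2.resize(p['color'],(800,600),interpolation=cv2.INTER_CUBIC)[:,:,::-1])
```

```text
t 7.33 tcp [520.1 -71.5 117.6] rot [ 3.141 -0.    -0.171] F [-0.1  0.3 -3.1] grip 27.6 rack xy [-60.4  -0.2]
t 7.38 tcp [520.  -71.4 117.6] rot [ 3.141  0.    -0.171] F [ 0.1 -0.9 -2. ] grip 27.3 rack xy [-60.4  -0.1]
```

View pics/w3b.png

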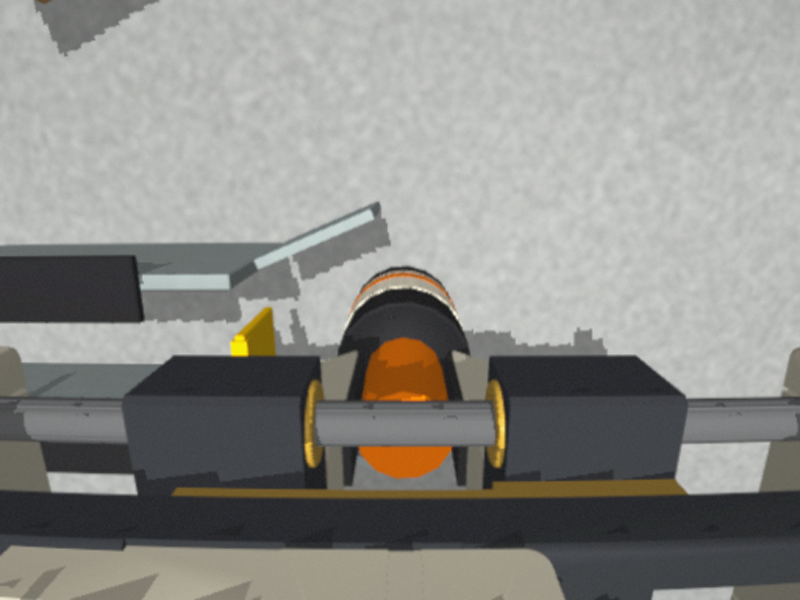

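The bottle is held upright at the mouth, with its body centred at column 404. The upper strip's inner near corner is at (143,321).

step_arm --pt "0 0 1 0 0 0" --pt "0 0 1 0 0 0" --pt "0 0 1 0 0 0"

```text
time: 7.63
tool_pos: [520.3, -71.3, 117.5]
tcp_rot: [3.141, -0.001, -0.171]
contact_force: [-1.5, 0.2, 5.3]
grip_width: 27.3
```

Run:
```python
from h import *
p=np.load('w3.npy',allow_pickle=True).item();s=1.5625
def w(u,v,z): return onz(p,(u+.5)/s-.5,(v+.5)/s-.5,z)
q=np.load('q.npy');a=q[2]
def inv(P): d=P[:2]-q[:2];return np.round([d@[np.cos(a),np.sin(a)],d@[-np.sin(a),np.cos(a)]],1)
print(inv(w(143,321,86)),inv(w(0,321,86)),inv(w(136,256,86)),inv(w(230,289,82)),'body left/right z75', inv(w(342,330,75)),inv(w(467,330,75)))
st()
```

```text
[ 31.3 -19.7] [ 85.5 -19.6] [ 30.6 -42.8] [  0.4 -30.3] body left/right z75 [-37.7 -12.9] [-84.1 -12.9]
t 7.63 tcp [520.3 -71.3 117.5] rot [ 3.141e+00 -1.000e-03 -1.710e-01] F [-1.5  0.2  5.3] grip 27.3 rack xy [-60.2  -0.4]
```

step_arm --pt "0 -5 -0.5 0 0 0" --pt "0 -10 -0.5 0 0 0" --pt "0 -15 -0.5 0 0 0" --pt "0 -20 -0.5 0 0 0" --pt "0 -25 -0.5 0 0 0"

```text
time: 8.05
tool_pos: [524.6, -46.0, 117.4]
tcp_rot: [3.141, -0.001, -0.17]
contact_force: [-1.0, -3.6, 3.6]
grip_width: 27.1
```

step_arm --pt "0 -5 0 0 0 0" --pt "0 -10 0 0 0 0" --pt "0 -15 0 0 0 0" --pt "0 -20 0 0 0 0" --pt "0 -25 0 0 0 0"

```text
time: 8.47
tool_pos: [528.5, -22.4, 117.5]
tcp_rot: [3.139, -0.0, -0.169]
contact_force: [-2.1, -11.2, 3.7]
grip_width: 27.4
```

step_arm --pt "0 -4 0 0 0 0" --pt "0 -8 0 0 0 0" --pt "0 -12 0 0 0 0" --pt "0 -16 0 0 0 0" --pt "0 -20 0 0 0 0"

```text
time: 8.88
tool_pos: [533.6, -2.8, 117.8]
tcp_rot: [3.14, -0.004, -0.17]
contact_force: [3.1, -8.1, 0.6]
grip_width: 27.5
```

```bash
python3 -c "
from h import *
st()"
```

```text
t 8.88 tcp [533.6  -2.8 117.8] rot [ 3.14  -0.004 -0.17 ] F [ 3.1 -8.1  0.6] grip 27.5 rack xy [ 9.6 -1.9]
```

step_arm --pt "-1 -3 0 0 0 0" --pt "-1 -6 0 0 0 0" --pt "-1 -9 0 0 0 0" --pt "-1 -12 0 0 0 0" --pt "-1 -15 0 0 0 0"

```text
time: 9.3
tool_pos: [535.2, 12.6, 117.7]
tcp_rot: [3.141, -0.004, -0.17]
contact_force: [4.6, -7.1, 2.2]
grip_width: 27.8
```

step_arm --pt "0 -3 0 0 0 0" --pt "0 -6 0 0 0 0" --pt "0 -9 0 0 0 0" --pt "0 -12 0 0 0 0" --pt "0 -15 0 0 0 0"

```text
time: 9.72
tool_pos: [537.4, 27.6, 117.7]
tcp_rot: [3.141, -0.003, -0.17]
contact_force: [2.5, -5.6, 3.3]
grip_width: 27.5
```

```bash
python3 -c "
from h import *
st()"
```

```text
t 9.72 tcp [537.4  27.6 117.7] rot [ 3.141e+00 -3.000e-03 -1.700e-01] F [ 2.5 -5.6  3.3] grip 27.5 rack xy [40.1 -0.5]
```

step_arm --pt "0 -3 0 0 0 0" --pt "0 -6 0 0 0 0" --pt "0 -9 0 0 0 0" --pt "0 -12 0 0 0 0" --pt "0 -15 0 0 0 0"

```text
time: 10.13
tool_pos: [539.8, 42.7, 117.7]
tcp_rot: [3.141, -0.003, -0.17]
contact_force: [3.3, -5.3, 2.8]
grip_width: 27.5
```

step_arm --pt "0 -3 0 0 0 0" --pt "0 -6 0 0 0 0" --pt "0 -9 0 0 0 0" --pt "0 -12 0 0 0 0" --pt "0 -15 0 0 0 0"

```text
time: 10.55
tool_pos: [541.1, 57.5, 117.6]
tcp_rot: [3.141, -0.0, -0.17]
contact_force: [2.3, 1.3, -1.4]
grip_width: 27.6
```

step_arm --pt "0 -2 0 0 0 0" --pt "0 -4 0 0 0 0" --pt "0 -6 0 0 0 0" --pt "0 -8 0 0 0 0" --pt "0 -8 0 0 0 0"

```text
time: 10.97
tool_pos: [541.9, 65.9, 117.5]
tcp_rot: [-3.141, 0.001, -0.17]
contact_force: [-0.6, -2.9, 7.5]
grip_width: 27.4
```

Run:
```python
from h import *
st();p=cap('wrist');st()
np.save('w4.npy',p,allow_pickle=True)
cv2.imwrite('pics/w4b.png',cv2.resize(p['color'],(800,600),interpolation=cv2.INTER_CUBIC)[:,:,::-1])
```

```text
t 10.97 tcp [541.9  65.9 117.5] rot [-3.141e+00  1.000e-03 -1.700e-01] F [-0.6 -2.9  7.5] grip 27.4 rack xy [78.7  1.5]
t 11.02 tcp [541.9  65.9 117.5] rot [-3.141e+00  1.000e-03 -1.700e-01] F [ 0.1 -2.1  8. ] grip 27.6 rack xy [78.6  1.5]
```

View pics/w4b.png

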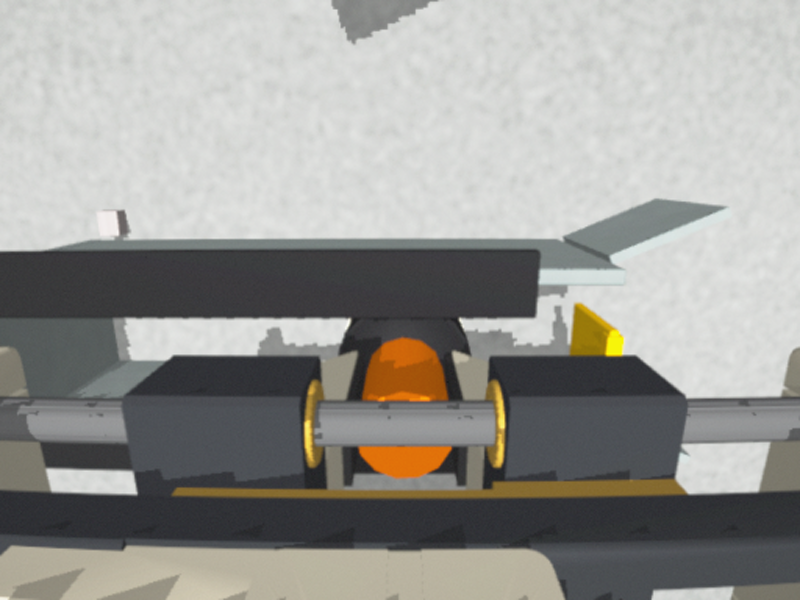

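The gate looks shut behind the bottle at (600,335), the bottle is upright under the roof strips, and the pad is not visible. I take off some down-pressure, recentre, and creep forward to feel the follower.

step_arm --pt "0.5 0 -0.6 0 0 0" --pt "1 0 -0.8 0 0 0" --pt "1.5 -1 -0.8 0 0 0" --pt "1.5 -2 -0.8 0 0 0" --pt "1.5 -3 -0.8 0 0 0"

```text
time: 11.43
tool_pos: [543.8, 68.2, 117.6]
tcp_rot: [3.141, 0.002, -0.17]
contact_force: [-1.8, -1.1, 0.9]
grip_width: 27.5
```

step_arm --pt "0 -1 0 0 0 0" --pt "0 -2 0 0 0 0" --pt "0 -3 0 0 0 0"

```text
time: 11.68
tool_pos: [544.7, 71.3, 117.5]
tcp_rot: [-3.141, 0.001, -0.17]
contact_force: [-0.6, -0.8, -1.6]
grip_width: 27.2
```

```bash
python3 -c "
from h import *
st()"
```

```text
t 11.68 tcp [544.7  71.3 117.5] rot [-3.141e+00  1.000e-03 -1.700e-01] F [-0.6 -0.8 -1.6] grip 27.2 rack xy [84.5 -0.4]
```

step_arm --pt "0 -1 0 0 0 0" --pt "0 -2 0 0 0 0" --pt "0 -2 0 0 0 0"

```text
time: 11.93
tool_pos: [545.1, 73.4, 117.6]
tcp_rot: [-3.141, 0.001, -0.17]
contact_force: [0.0, 0.0, -3.3]
grip_width: 27.6
```

step_arm --pt "0 -1 0 0 0 0" --pt "0 -2 0 0 0 0" --pt "0 -2 0 0 0 0"

```text
time: 12.18
tool_pos: [545.5, 75.2, 117.9]
tcp_rot: [-3.141, 0.0, -0.17]
contact_force: [0.8, 1.0, -2.5]
grip_width: 27.1
```

step_arm --pt "0 -1 0 0 0 0" --pt "0 -2 0 0 0 0" --pt "0 -2 0 0 0 0"

```text
time: 12.43
tool_pos: [546.0, 77.1, 118.0]
tcp_rot: [-3.142, -0.0, -0.17]
contact_force: [0.2, 0.1, -3.2]
grip_width: 27.4
```

step_arm --pt "0 -1 0 0 0 0" --pt "0 -2 0 0 0 0" --pt "0 -2 0 0 0 0"

```text
time: 12.68
tool_pos: [546.3, 79.1, 118.0]
tcp_rot: [-3.142, -0.0, -0.17]
contact_force: [-0.1, -0.9, -2.5]
grip_width: 27.5
```

step_arm --pt "0 -1 0 0 0 0" --pt "0 -2 0 0 0 0" --pt "0 -2 0 0 0 0"

```text
time: 12.93
tool_pos: [546.6, 81.0, 118.0]
tcp_rot: [-3.142, -0.0, -0.17]
contact_force: [-0.3, -0.3, -3.3]
grip_width: 27.2
```

step_arm --pt "0 -1 0 0 0 0" --pt "0 -2 0 0 0 0" --pt "0 -2 0 0 0 0"

```text
time: 13.18
tool_pos: [547.0, 82.8, 118.0]
tcp_rot: [3.141, -0.0, -0.17]
contact_force: [-0.5, -1.1, -3.0]
grip_width: 27.5
```

step_arm --pt "0 -1 0 0 0 0" --pt "0 -1 0 0 0 0" --pt "0 -1 0 0 0 0"

```text
time: 13.43
tool_pos: [547.1, 83.4, 118.0]
tcp_rot: [3.141, -0.0, -0.17]
contact_force: [1.2, -3.2, -2.3]
grip_width: 27.4
```

step_arm --pt "0 0 0 0 0 0" --pt "0 0 0 0 0 0"

```text
time: 13.6
tool_pos: [547.1, 83.5, 118.0]
tcp_rot: [3.141, -0.0, -0.17]
contact_force: [0.2, -3.8, -3.4]
grip_width: 27.6
```

step_arm --pt "0 -1 0 0 0 0" --pt "0 -1 0 0 0 0" --pt "0 -1 0 0 0 0"

```text
time: 13.85
tool_pos: [547.3, 84.7, 118.0]
tcp_rot: [3.141, -0.0, -0.17]
contact_force: [0.6, -4.4, -1.9]
grip_width: 27.7
```

step_arm --pt "0 -1 0 0 0 0" --pt "0 -1 0 0 0 0" --pt "0 -1 0 0 0 0"

```text
time: 14.1
tool_pos: [547.5, 85.8, 118.0]
tcp_rot: [3.142, -0.0, -0.17]
contact_force: [0.3, -4.4, -3.1]
grip_width: 27.4
```

step_arm --pt "0 -1 0 0 0 0" --pt "0 -1 0 0 0 0" --pt "0 -1 0 0 0 0"

```text
time: 14.35
tool_pos: [547.7, 86.8, 118.0]
tcp_rot: [3.142, -0.0, -0.17]
contact_force: [0.8, -3.0, -3.1]
grip_width: 27.9
```

step_arm --pt "0 -0.5 0 0 0 0" --pt "0 -1 0 0 0 0" --pt "0 -1.5 0 0 0 0" --pt "0 -2 0 0 0 0" --pt "0 -2 0 0 0 0"

```text
time: 14.77
tool_pos: [548.0, 88.8, 118.0]
tcp_rot: [3.142, -0.0, -0.17]
contact_force: [-0.4, -4.2, -2.4]
grip_width: 27.4
```

step_arm --pt "0 -0.5 0 0 0 0" --pt "0 -1 0 0 0 0" --pt "0 -1.5 0 0 0 0" --pt "0 -2 0 0 0 0" --pt "0 -2 0 0 0 0"

```text
time: 15.18
tool_pos: [548.3, 90.8, 118.0]
tcp_rot: [3.142, -0.0, -0.17]
contact_force: [0.5, -4.2, -2.4]
grip_width: 27.5
```

step_arm --pt "0 -0.5 0 0 0 0" --pt "0 -1 0 0 0 0" --pt "0 -1.5 0 0 0 0" --pt "0 -2 0 0 0 0" --pt "0 -2 0 0 0 0"

```text
time: 15.6
tool_pos: [548.6, 92.7, 118.0]
tcp_rot: [3.142, -0.0, -0.17]
contact_force: [0.8, -4.2, -3.6]
grip_width: 27.3
```

Run:
```python
from h import *
st();p=cap('wrist');st()
np.save('w5.npy',p,allow_pickle=True);ps=cap('side')
a=cv2.resize(p['color'][180:330],(800,234));b=cv2.resize(ps['color'][160:280,170:320],None,fx=3,fy=3,interpolation=cv2.INTER_CUBIC)
c=np.zeros((600,800,3),np.uint8);c[:234]=a;c[236:596,:450]=b
cv2.imwrite('pics/w5b.png',c[:,:,::-1])
```

```text
t 15.6 tcp [548.6  92.7 118. ] rot [ 3.142 -0.    -0.17 ] F [ 0.8 -4.2 -3.6] grip 27.3 rack xy [106.3  -0.6]
t 15.65 tcp [548.7  92.7 118. ] rot [ 3.142 -0.    -0.17 ] F [ 0.9 -3.5 -2.5] grip 27.4 rack xy [106.3  -0.6]
```

View pics/w5b.png

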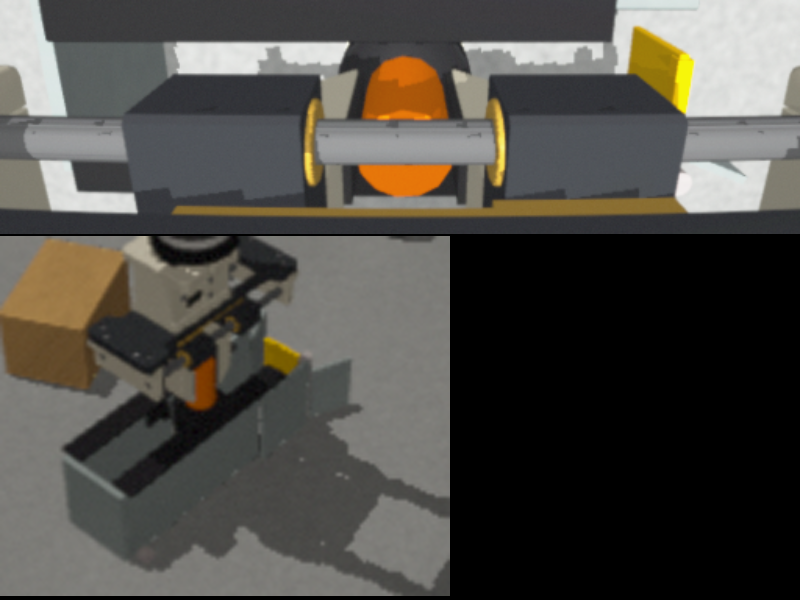

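The gate is shut behind the bottle, and the bottle stands upright with only the cap above the strips. The follower has moved about 9.4 mm by my estimate. I lower the bottle the last fraction of a millimetre and release.

step_arm --pt "0 0 0.3 0 0 0" --pt "0 0 0.6 0 0 0" --pt "0 0 0.6 0 0 0"

```text
time: 15.95
tool_pos: [548.8, 92.7, 117.6]
tcp_rot: [-3.141, -0.001, -0.17]
contact_force: [1.1, -3.0, -1.5]
grip_width: 27.7
```

step_arm --pt "0 0 0 0 0 0" --pt "0 0 0 0 0 0" --pt "0 0 0 0 0 0" --pt "0 0 0 0 0 0" --pt "0 0 0 0 0 0" --fingers 65

```text
time: 16.37
tool_pos: [548.6, 93.0, 117.4]
tcp_rot: [-3.141, 0.0, -0.17]
contact_force: [-0.3, -0.5, -0.1]
grip_width: 56.1
```

step_arm --pt "0 0 0 0 0 0" --pt "0 0 0 0 0 0" --pt "0 0 0 0 0 0"

```text
time: 16.62
tool_pos: [548.6, 92.7, 117.4]
tcp_rot: [3.142, -0.0, -0.17]
contact_force: [0.6, 0.1, 0.8]
grip_width: 65.0
```

step_arm --pt "0 0 -5 0 0 0" --pt "0 0 -15 0 0 0" --pt "0 0 -30 0 0 0" --pt "0 0 -50 0 0 0" --pt "0 0 -75 0 0 0"

```text
time: 17.03
tool_pos: [548.0, 92.6, 193.1]
tcp_rot: [3.141, 0.002, -0.17]
contact_force: [-0.5, -0.6, -0.1]
grip_width: 65.3
```

step_arm --pt "0 0 -25 0 0 0" --pt "0 0 -45 0 0 0" --pt "0 0 -60 0 0 0" --pt "0 0 -60 0 0 0" --pt "0 0 -60 0 0 0"

```text
time: 17.45
tool_pos: [548.9, 92.7, 253.5]
tcp_rot: [-3.141, -0.002, -0.17]
contact_force: [-1.1, -0.3, -0.4]
grip_width: 64.9
```

step_arm --pt "-40 0 0 0 0 0" --pt "-80 0 0 0 0 0" --pt "-80 0 0 0 0 0" --pt "-80 0 0 0 0 0" --pt "-80 0 0 0 0 0"

```text
time: 17.87
tool_pos: [470.2, 106.2, 252.2]
tcp_rot: [3.141, -0.0, -0.17]
contact_force: [0.3, 0.0, -0.1]
grip_width: 64.6
```

Run:
```python
from h import *
st();p=cap('wrist');st()
np.save('w6.npy',p,allow_pickle=True)
cv2.imwrite('pics/w6b.png',cv2.resize(p['color'],(800,600),interpolation=cv2.INTER_CUBIC)[:,:,::-1])
```

```text
t 17.87 tcp [470.2 106.2 252.2] rot [ 3.141 -0.    -0.17 ] F [ 0.3  0.  -0.1] grip 64.6 rack xy [106.3  79. ]
t 17.92 tcp [470.7 106.1 252.3] rot [-3.142e+00 -1.000e-03 -1.700e-01] F [ 0.3  0.3 -0.2] grip 64.9 rack xy [106.3  78.5]
```

View pics/w6b.png

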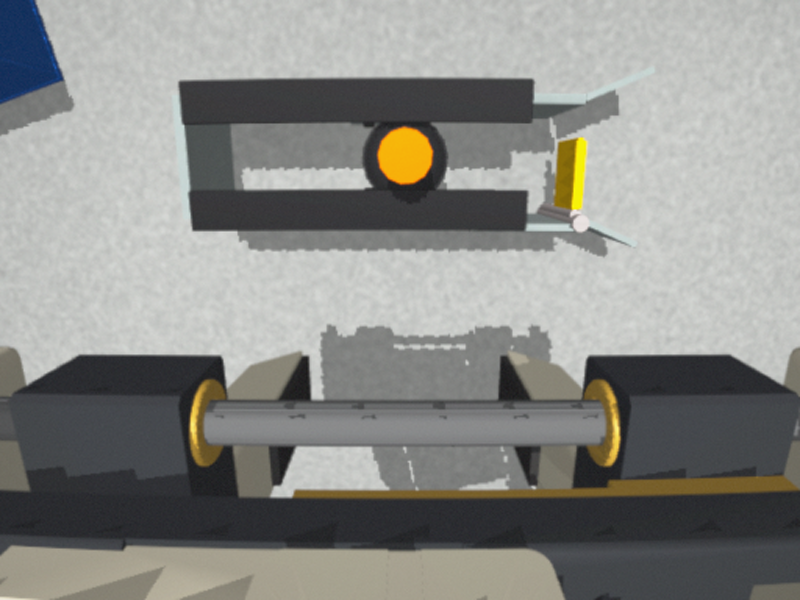

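The bottle stands upright, centred in the slot at (405,155). The gate is shut at (570,175), and the follower pads touch the bottle at (372,124) and (372,188).

Run:
```python
from h import *
p=np.load('w6.npy',allow_pickle=True).item();s=1.5625
p1=np.load('w1.npy',allow_pickle=True).item()
def w(p,u,v,z): return onz(p,(u+.5)/s-.5,(v+.5)/s-.5,z)
q=np.load('q.npy');a=q[2]
def inv(P): d=P[:2]-q[:2];return np.round([d@[np.cos(a),np.sin(a)],d@[-np.sin(a),np.cos(a)]],1)
print('cap',inv(w(p,405,155,126)),'strips',inv(w(p,532,123,86)),inv(w(p,527,191,86)),'pad back',inv(w(p,362,188,75)),inv(w(p,363,124,75)),'before back',inv(w(p1,125,240,75)),'front',inv(w(p1,149,239,75)))
print('gate top ends',inv(w(p,573,140,79)),inv(w(p,570,210,79)))
bot.close_job()
```

```text
cap [105.6   0.9] strips [ 32.6 -18.6] [33.4 19.8] pad back [131.9  18.6] [130.6 -18.7] before back [121.1  18.6] front [105.2  18.4]
gate top ends [  5.8 -10. ] [ 4.5 31.2]
the job is handed in; nothing more can be done
```

The orange-capped bottle is standing upright in the lane with the gate shut behind it. I handed the job in at about 18 s; the hand-in reports no verdict.

I gripped the bottle by the cap, pushed it in through the gate and met the follower with the axis about 97 mm past the gate line, at a steady push of about 4 N. I pushed it back from there, lowered the bottle, released it and drew clear upward.

The last wrist picture and measurements showed:

| Check | Result | Limit |
|---|---|---|
| Bottle axis past the gate line | about 106 mm | 66 to 180 mm |
| Offset from the lane's middle | about 1 mm | 8 mm |
| Follower pushed back, by arm travel after contact | about 9.4 mm | 5 to 15 mm |
| Follower pushed back, by pad position before and after | about 10.8 mm | 5 to 15 mm |
| Highest sampled wrist force (at the gate) | about 11.6 N | 22 N, on the bottle–lane contact |

- **Follower estimates:** the two differ by about 1.4 mm, and both are within the limits.
- **Contact force:** I read the force only at the end of each move, so a brief peak between readings could have been missed.
- **Gate:** I judged it shut from the picture. Its edge measured about 5 mm past the line at both ends, which I took as a calibration offset rather than an opening.
- **Other goods:** nothing suggested the arm touched them, but I did not re-measure their positions at the end.

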